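Vent a vacuum jar and rock its tight stopper free

ROBOT

A 7-joint arm with a two-finger parallel gripper is mounted at the origin on the work surface. World frame = base frame: x ahead of the robot, y to its left, z up, the work surface at z = 0. Lengths are in m, angles in degrees, forces in N, time in s.
With the tool pointing down it reaches from about 0.35 to 0.9 m from the base axis. Payload 8.1 kg.
Tool frame: the origin (TCP) lies on the centre line of the jaws, within the pads' length; the fingertips stand ahead of it and the grasp point (between the pads) lies 5 mm behind it (bot.finger_overhang is the z of the fingertips in the tool frame, in m); z points along the fingers, y is the line along which they close (so a half turn about z gives the same grasp; the last joint's range is limited). The gripper opens to 92 mm and grips with 3 to 60 N. Pads are 19 mm wide; open, the fingers measure 130 mm over their backs; the gripper's body (75 mm by 190 mm) begins 47 mm behind the grasp point.
Start: joints at [66.2, 24.895, 1.432, 90.138, -0.665, 64.973, -4.303], TCP at [0.192, -0.595, 0.241] pointing down, gripper open.
Joint ranges: [-149.89, 149.89], [-25.12, 119.58], [-72.63, 75.52], [4.76, 147.25], [-75.54, 255.54], [6.69, 114.76], [-157.13, 157.13]. Speed limits (degrees/s): [127.2, 127.2, 172.46, 172.46, 180, 180, 180].

INTERFACE

Orientations are given as a 3x3 rotation matrix whose columns are the frame's x, y, z axes.
In Python, from rig import status, imaging, workorder, finder, bot gives the robot as it stands.
- The arm moves only by the shell command python3 -m jog 'ROWS' [FORCE]. ROWS is JSON, a list of rows, each a list of 3 entries, a list of its own where there are three numbers: the turn, a rotation vector about the tool's x, y, z in units of 5 degrees (1.0 is 5 degrees), then the shift along the tool's x, y, z in units of 30 mm (1.0 is 30 mm), then the opening, from -1 (shut) to 1 (fully open). In form: [[[rx, ry, rz], [dx, dy, dz], fingers], ...]. A call has 1 to 8 rows; each row shifts and turns the commanded pose from where the row before left it, along the tool's axes as they then stand; what a row does not reach is not made up. A row lasts 1/12 s, in which the tool goes at most 41.7 mm and 7.16 degrees, less where a joint would pass 70% of its speed; a pose out of reach is approached as far as the arm can. A call is refused whole if a number of a shift passes 1 or a number of a turn 1, either way. A call with a gripper value outside its range is refused whole. The fingers move at their own pace and stop on an object; FORCE is the grip in N (left out, the last holds). Time passes only in rows, so rows that do not move let the fingers close. It gives the time, the measured TCP pose, the force, the opening and the grip force at its end, in the units of the state.
- status.sense(): the state, without advancing time (a new reading comes with each control period).
- imaging.get_image(name): name is "scene" or "side" or "wrist"; returns the picture (384x512x3 uint8, red, green, blue); there is no depth.
- imaging.camera_model(name): a dict with "intrinsics" (3x3 intrinsics, pixels), "pose" (4x4, takes a point from camera to world coordinates); the wrist camera has in their place "tool_from_camera" (4x4, takes a point from camera to tool coordinates, whose origin is the TCP and whose axes are the flange's). Camera axes: x right, y down, z forward; pixel columns grow to the right and rows downward; lengths in m; the calibration is good to about 2 mm. A picture is of the moment at which its call begins: read the wrist's pose just before it. camera_model takes no time and is no camera call.
- workorder.job_done(): hands the job in; it is judged then, once.
Trained networks look in the newest picture that a camera, given by its name, has taken for a name from the list of things; names that differ only in an ending like _2 or _b are one class to them, and where a whole thing is asked for, a point or a joint stands for the part that bears it (a point fixed in the world has none). Each returns a list of dicts, best first, with "p" (0 to 1); they miss things now and then, are a little off and sometimes report something else, mostly with a low value. They report only what shows in the picture. A call takes as long as a camera call. They do not tell look-alikes from the thing itself.
- finder.trace(camera, name): "region" (384x512 bool, what is visible of it) and "location" ([column, row] in pixels, amid what is visible of it).
- finder.pinpoint(camera, name): "location" ([column, row] in pixels: a listed point, or the origin of a listed thing).
The state is a dict: "time_s": time; "joint_pos": joint angles; "dq": joint speeds; "effort": joint torques, N m; "eef_pos": TCP position; "ee_rot": TCP orientation; "ft_force": force on the tool from outside, world axes, zero at the start; "torque": the same for the moment, N m; "gripper_width": finger opening in m; "finger_force": force on a finger pad.
Only numpy, scipy, OpenCV 4.12 (cv2) and the standard library are available. Lean on these libraries where they do the work, as an engineer would, in place of code of your own. Each camera call takes 0.05 s, during which the arm holds its last target. There are 200 camera calls.

TASK

Vent the vacuum jar and open it: first turn the vent dial until its red pointer stands on the green zero mark, and leave it there. Then take the tight rubber stopper by its tab and rock it well over from side to side while easing it up, until it frees (a straight pull only lifts the jar off its board, which must not happen), and finish while still holding the stopper in the gripper, still and roughly upright, just clear above the jar's mouth, about a finger's width or two and touching nothing. Do not push the glassware and packets around.

Things in the scene. Friction and masses are not known exactly. Their poses are not given: they have to be found in the camera images.
- board: Blue locating board, fixed to the table, 130 x 130 x 6 mm; origin at the centre of its underside on the table, z up. The jar stands on its centre and always has the board's heading; two steel pins 16 mm tall stand at x = +-55 mm.
- jar (a joint): How far the vacuum jar has been lifted off the board, m: 0 standing, up to 0.05; it moves only straight up and down and falls back by its own weight (it weighs about 1.5 kg, so it lifts at an upward pull of about 15 N).
- jar_mouth (a point): Centre of the jar's mouth, on top of its square aluminium neck (70 x 70 x 26 mm), 94 mm above the table; axes as the board's. Bore 25.5 mm in x, 35 mm in y. Below the neck: glass 72 mm across, steel foot 90 mm across. A brass spout runs along +x, 12 mm thick, its end 65 mm from the axis, 13 mm below the mouth.
- stopper: Red-brown rubber stopper, 40 to 85 g. Origin under its flange, at first on the jar's mouth; z up, axes as the board's. Shank 24 (x) x 30 (y) mm, 22 mm down into the bore; flange 34 x 44 x 8 mm; upright tab 24 (x) x 12 (y) mm, 8 to 44 mm above the origin. Grip the tab across its 12 mm (fingers close along y), tilt it with the gripper about x, 0.1 to 0.15 rad each way. Pads let go at 17 mm rise.
- stopper_tab (a point): Where to grip the stopper: on the axis of its tab, 30 mm above the stopper's origin. A firm grip of about 45 N keeps the tab from slipping between the fingers while rocking.
- stopper_foot (a point): Centre of the stopper's bottom face, 22 mm below the stopper's origin.
- dial_base: Grey vent box, fixed, 105 x 105 x 40 mm, a brass stub 25 mm long on its -x side; origin at the centre of its underside on the table. White round face on top with black ticks every 0.35 rad and one broad green zero mark at its +x side.
- dial (a joint): Angle of the vent dial's red pointer from the green zero mark, rad, positive anticlockwise seen from above; at 0 the pointer stands on the mark. It turns stiffly (0.06 N m) between -1.5 and 1.5 and stays where it is left.
- dial_centre (a point): Grip point of the vent dial, on its vertical axis, 64 mm above the table; axes as dial_base (not turning). The grip is a black bar 44 mm long, 12 mm thick, 48 to 74 mm above the table, lying along the pointer: at joint angle q it is turned by q from dial_base x. Below it a disc 52 mm across, 41 to 48 mm above the table.
- zero_mark (a point): Middle of the green zero mark on the dial's face, 42 mm from the dial's axis, along dial_base +x.
- petri: Bystander: low round glass dish, 72 mm across, 16 mm tall; origin under its centre.
- reagent_a: Bystander: small white reagent jar, 40 mm across, 52 mm tall; origin under its centre.
- reagent_b: Bystander: another small white reagent jar, 40 mm across, 52 mm tall; origin under its centre.
- mortar: Bystander: white ceramic bowl, 100 mm across, 45 mm tall; origin under its centre.
- beaker: Bystander: glass beaker, 70 mm across, 90 mm tall; origin under its centre.
- measure: Bystander: measuring cylinder on a round blue foot 60 mm across, tube 26 mm across, 137 mm tall; origin under its centre.
- paper_pack: Bystander: flat red packet, 75 x 50 x 12 mm; origin under its centre.
- jar_pads (a point): Point on the bore's axis 10 mm below the mouth, between two sprung rubber pads 10 mm tall that press on the stopper's +y and -y faces, about 25 N each. Drawn straight the stopper sticks with about 30 N (24 to 36), more than the jar's weight; while it is being tilted to and fro about x the pads slip and a few newtons raise it by 2 to 3 mm a swing.
Mind the look-alikes: they are no part of the job. What is shaped like the stopper but blue is not meant.

How it is judged (in metres and radians):
On the way, in this order (a step that is already met when the one before it is completed fails the run):
1. the dial's pointer stands on the zero mark while the stopper is still fully home (value of joint dial between -0.09 and 0.09 rad and z of stopper in the frame of jar_mouth below 0.004 m), for 0.2 s.
2. the stopper, held by the fingers and still in the bore, is rocked over by at least 3 degrees (angle between stopper's own z axis and vertical above 0.052 rad and z of stopper_foot in the frame of jar_mouth below -0.006 m and contact force between the fingers and stopper above 1 N).
3. the stopper has come out of the jar's mouth (z of stopper_foot in the frame of jar_mouth above 0.003 m and contact force between the fingers and stopper above 1 N), for 0.1 s.
At the end, for the whole second after the job is handed in: The dial's pointer is within 0.1 rad of zero, the jar stands on its board (lifted less than 2 mm), and the stopper is held by the fingers, still (under 20 mm/s), within 15 degrees of upright, its foot 4 to 50 mm above the mouth and within 30 mm of the mouth's centre sideways, not touching the jar (value of joint dial between -0.1 and 0.1 rad and value of joint jar below 0.002 m and z of stopper_foot in the frame of jar_mouth between 0.004 and 0.05 m and horizontal distance between stopper_foot and jar_mouth below 0.03 m and angle between stopper's own z axis and vertical below 0.26 rad and contact force between the fingers and stopper above 1 N and contact force between stopper and board below 0.2 N and linear speed of stopper below 0.02 m/s); the arm keeps its last pose, push and grip.
It fails at once if the jar is lifted more than 6 mm off its board (value of joint jar above 0.006 m).
It fails at once if a bystander is pushed more than 25 mm or tipped over (distance of any of petri, reagent_a, reagent_b, mortar, beaker, measure, paper_pack from where it was at the start of the episode above 0.025 m or angle between any of reagent_a, reagent_b, beaker, measure's own z axis and vertical above 0.6 rad).
It also fails if it takes over 67 s, if anything falls off the work surface, if the arm or the gripper's body presses on something with over 40 N, if the wrist force passes 120 N, or if a joint passes its speed limit or range.

## Working session

There is one attempt and no reset: what is moved stays moved. The work goes in short steps, Python scripts to look and compute and a shell command to move; the robot and the scene stay as the last step left them, time stands still between calls to the robot, and variables do not carry over. Pictures are saved under pics/ and viewed, at most 10 in all, crops included, and the job is handed in when it is done.

```bash
ls; mkdir -p pics; python3 - <<'E'
from rig import status, imaging, finder, bot
import cv2, numpy as np
s=status.sense(); print({k:np.round(v,3).tolist() for k,v in s.items()}, bot.finger_overhang)
ims=[]
for c in ["scene","side"]:
    im=imaging.get_image(c); ims.append(im)
    m=imaging.camera_model(c); print(c,np.round(m["intrinsics"],1).tolist(),np.round(m["pose"],3).tolist())
    for n in ["dial_centre","zero_mark","dial_base","jar_mouth","stopper_tab","stopper","board"]:
        print(c,n,[(round(d["p"],2),np.round(d["location"],1).tolist()) for d in finder.pinpoint(c,n)][:3])
cv2.imwrite("pics/a.png",cv2.resize(ims[0],(800,600))[:,:,::-1]); cv2.imwrite("pics/b.png",cv2.resize(ims[1],(800,600))[:,:,::-1])
E
```

```text
pics
{'time_s': 0.0, 'joint_pos': [66.198, 24.935, 1.43, 90.188, -0.664, 64.974, -4.302], 'dq': [-0.076, -0.096, 0.013, 0.076, -0.039, 0.145, -0.011], 'effort': [-0.001, -66.784, 0.985, -31.446, -0.06, 0.043, 0.0], 'eef_pos': [0.192, -0.594, 0.24], 'ee_rot': [[0.951, 0.308, -0.001], [0.308, -0.951, 0.001], [-0.0, -0.002, -1.0]], 'ft_force': [0.169, -0.223, 0.254], 'torque': [-0.01, 0.022, -0.002], 'finger_force': 0.0, 'gripper_width': 0.092} 0.014
scene [[453.6, 0.0, 255.8], [0.0, 453.6, 196.1], [0.0, 0.0, 1.0]] [[0.758, 0.359, -0.545, 1.42], [0.653, -0.423, 0.629, -0.976], [-0.005, -0.832, -0.554, 0.953], [0.0, 0.0, 0.0, 1.0]]
scene dial_centre [(0.84, [222.2, 224.9]), (0.56, [298.3, 178.6])]
scene zero_mark [(0.94, [231.0, 232.5])]
scene dial_base [(0.74, [298.3, 170.1]), (0.61, [219.3, 240.7])]
scene jar_mouth [(0.63, [301.2, 171.1]), (0.37, [314.0, 219.9])]
scene stopper_tab [(0.68, [347.9, 181.4]), (0.46, [329.5, 189.1]), (0.41, [297.4, 164.4])]
scene stopper [(0.64, [330.7, 196.8]), (0.62, [292.8, 170.2]), (0.57, [226.9, 192.2])]
scene board [(0.58, [294.5, 194.2])]
side [[420.6, 0.0, 252.8], [0.0, 420.6, 193.3], [0.0, 0.0, 1.0]] [[-0.94, -0.272, 0.204, 0.341], [-0.34, 0.727, -0.596, 0.664], [0.014, -0.63, -0.777, 0.935], [0.0, 0.0, 0.0, 1.0]]
side dial_centre [(0.79, [273.2, 157.2]), (0.38, [323.4, 132.5]), (0.2, [213.8, 348.5])]
side zero_mark [(0.61, [261.3, 158.9]), (0.56, [271.9, 171.0])]
side dial_base [(0.91, [275.0, 169.1])]
side jar_mouth [(0.69, [210.9, 257.2])]
side stopper_tab [(0.75, [162.7, 259.5]), (0.73, [130.2, 281.2]), (0.49, [211.1, 249.5])]
side stopper [(0.82, [215.6, 253.3]), (0.64, [215.4, 260.4]), (0.55, [163.6, 262.2])]
side board [(0.65, [217.4, 277.5]), (0.23, [314.2, 243.3])]
```

View pics/a.png

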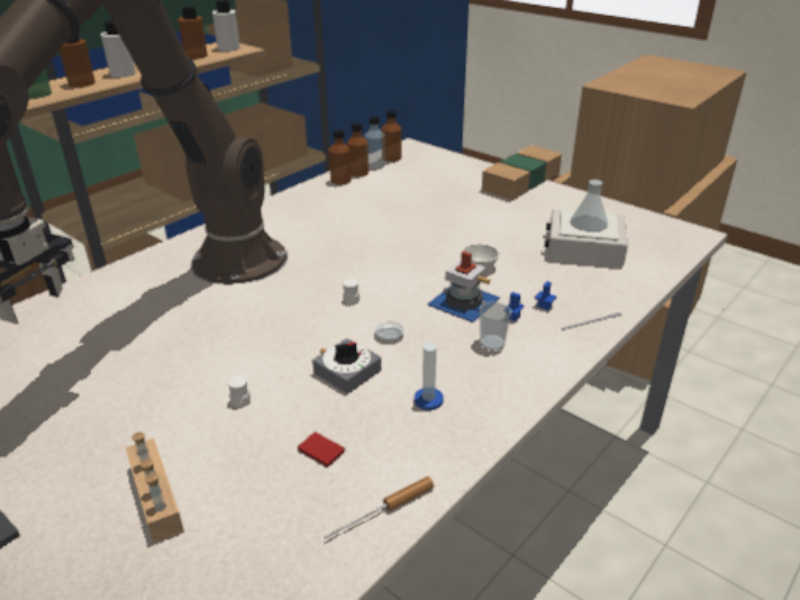

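View pics/b.png

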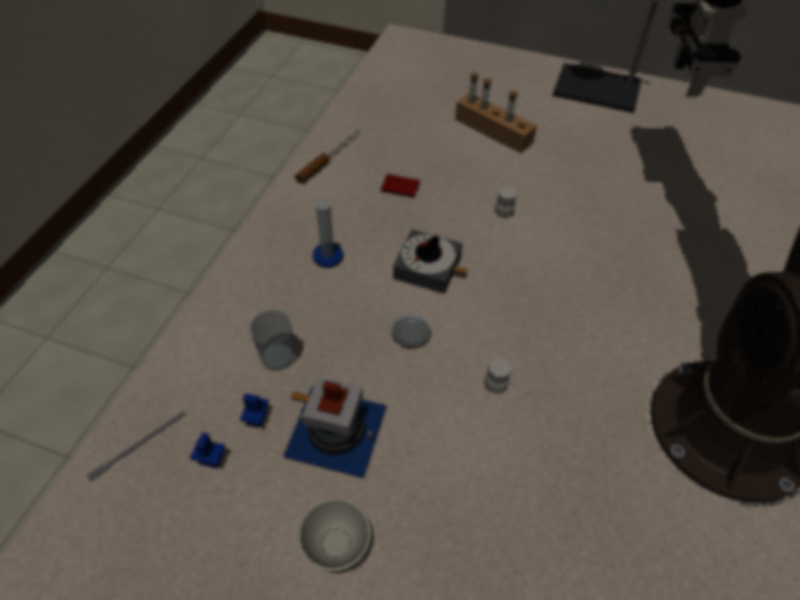

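The scene picture shows the dial box at about (221,225) and the jar with the red-brown stopper at (297,172), in native pixels. The blue look-alikes are at (330,195) and (348,187). In the side view the dial is at (275,160) and the stopper at (213,252).

```bash
cat > h.py <<'E'
from rig import status, imaging, finder, bot
import numpy as np, cv2
from scipy.spatial.transform import Rotation as R
def cam(c):
    m=imaging.camera_model(c)
    if c=="wrist":
        s=status.sense(); T=np.eye(4); T[:3,:3]=s["ee_rot"]; T[:3,3]=s["eef_pos"]
        return np.array(m["intrinsics"]),T@np.array(m["tool_from_camera"])
    return np.array(m["intrinsics"]),np.array(m["pose"])
def ray(c,px,KT=None):
    K,T=KT or cam(c); d=T[:3,:3]@np.linalg.solve(K,[px[0],px[1],1]); return T[:3,3],d/np.linalg.norm(d)
def plane(c,px,z,KT=None):
    o,d=ray(c,px,KT); return o+d*(z-o[2])/d[2]
def tri(r1,r2):
    A=np.array([r1[1],-r2[1]]).T; t=np.linalg.lstsq(A,r2[0]-r1[0],rcond=None)[0]
    a,b=r1[0]+t[0]*r1[1],r2[0]+t[1]*r2[1]; return (a+b)/2,np.linalg.norm(a-b)
def proj(c,p,KT=None):
    K,T=KT or cam(c); q=K@(T[:3,:3].T@(np.asarray(p)-T[:3,3])); return q[:2]/q[2]
def moveto(pos,yaw_of_x):
    """units to go to pos, tool down, with tool x axis heading yaw (deg, mod 180)"""
    s=status.sense(); Rm=np.array(s["ee_rot"]); d=Rm.T@(np.array(pos)-s["eef_pos"])/0.03
    best=None
    for k in (0,180):
        a=np.radians(yaw_of_x+k); c_,s_=np.cos(a),np.sin(a)
        G=np.array([[c_,s_,0],[s_,-c_,0],[0,0,-1]]); rv=R.from_matrix(Rm.T@G).as_rotvec(degrees=True)/5
        if best is None or np.linalg.norm(rv)<np.linalg.norm(best): best=rv
    print("shift units",d.round(2),"turn units",best.round(2),"j7",np.round(s["joint_pos"][6],1))
E
python3 - <<'E'
from h import *
P={"dial_centre":((222.2,224.9),(273.2,157.2)),"dial_base":((219.3,240.7),(275,169.1)),"zero":((231,232.5),(261.3,158.9)),"tab":((297.4,164.4),(211.1,249.5)),"mouth":((301.2,171.1),(210.9,257.2)),"board":((294.5,194.2),(217.4,277.5))}
for k,(a,b) in P.items():
    p,e=tri(ray("scene",a),ray("side",b)); print(k,p.round(3),round(e,4))
for n in ["petri","reagent_a","mortar","beaker","measure","paper_pack"]:
    print(n,[(round(d["p"],2),plane("side",d["location"],0)[:2].round(3).tolist()) for d in finder.pinpoint("side",n)][:4])
E
```

```text
dial_centre [ 0.563 -0.158  0.056] 0.0017
dial_base [ 0.558 -0.17  -0.006] 0.0013
zero [ 0.598 -0.154  0.039] 0.0019
tab [0.585 0.224 0.123] 0.0043
mouth [0.591 0.231 0.094] 0.0083
board [ 0.579  0.222 -0.01 ] 0.0023
petri [(0.97, [0.535, -0.008]), (0.58, [0.583, 0.221])]
reagent_a [(0.64, [0.379, 0.05]), (0.64, [0.619, 0.177]), (0.62, [0.461, -0.366])]
mortar [(0.8, [0.514, 0.386])]
beaker [(0.96, [0.741, 0.128])]
measure [(0.72, [0.743, -0.122])]
paper_pack [(0.54, [0.686, -0.359]), (0.34, [0.518, 0.383])]
```

```bash
python3 - <<'E'
from h import *
m=imaging.camera_model("wrist"); print(np.round(m["tool_from_camera"],3).tolist(),np.round(m["intrinsics"],0).tolist())
moveto([0.56,-0.16,0.24],18)
moveto([0.56,-0.16,0.24],0)
E
```

```text
[[-0.0, -0.964, -0.267, 0.072], [1.0, -0.001, 0.0, 0.0], [-0.0, -0.267, 0.964, -0.144], [0.0, 0.0, 0.0, 1.0]] [[302.0, 0.0, 257.0], [0.0, 302.0, 194.0], [0.0, 0.0, 1.0]]
shift units [ 16.12 -10.02   0.02] turn units [ 0.    0.   -0.02] j7 -4.3
shift units [ 16.12 -10.02   0.02] turn units [ 0.   -0.    3.58] j7 -4.3
```

```bash
python3 -m jog '[[[0,0,0],[0.8,-0.5,0],1],[[0,0,0],[0.8,-0.5,0],1],[[0,0,0],[0.8,-0.5,0],1],[[0,0,0],[0.8,-0.5,0],1],[[0,0,0],[0.8,-0.5,0],1],[[0,0,0],[0.8,-0.5,0],1],[[0,0,0],[0.8,-0.5,0],1],[[0,0,0],[0.8,-0.5,0],1]]'; python3 -m jog '[[[0,0,0],[0.8,-0.5,0],1],[[0,0,0],[0.8,-0.5,0],1],[[0,0,0],[0.8,-0.5,0],1],[[0,0,0],[0.8,-0.5,0],1],[[0,0,0],[0.8,-0.5,0],1],[[0,0,0],[0.8,-0.5,0],1],[[0,0,0],[0.8,-0.5,0],1],[[0,0,0],[0.8,-0.5,0],1]]'; python3 -m jog '[[[0,0,0],[0.8,-0.5,0],1],[[0,0,0],[0.8,-0.5,0],1],[[0,0,0],[0.8,-0.5,0],1],[[0,0,0],[0.8,-0.5,0],1],[[0,0,0],[0,0,0],1],[[0,0,0],[0,0,0],1],[[0,0,0],[0,0,0],1]]'
python3 - <<'E'
from h import *
im=imaging.get_image("wrist"); KT=cam("wrist")
for n,z in [("dial_centre",.064),("zero_mark",.041),("dial_base",0)]:
    for d in finder.pinpoint("wrist",n)[:2]: print(n,round(d["p"],2),np.round(d["location"],1),plane("wrist",d["location"],z,KT).round(4))
u=im.copy(); 
cv2.imwrite("pics/c.png",cv2.resize(u,(800,600),interpolation=cv2.INTER_CUBIC)[:,:,::-1])
E
```

```text
time_s: 1.77
eef_pos: [0.3388, -0.4204, 0.2409]
ee_rot: [[0.952, 0.308, 0.0], [0.308, -0.952, -0.0], [0.0, 0.0, -1.0]]
ft_force: [0.7, -0.2, -0.4]
gripper_width: 0.0916
finger_force: 0.0
time_s: 2.43
eef_pos: [0.4846, -0.2471, 0.2409]
ee_rot: [[0.952, 0.307, 0.0], [0.307, -0.952, -0.0], [0.0, 0.0, -1.0]]
ft_force: [0.7, -0.1, 0.2]
gripper_width: 0.0916
finger_force: 0.0
time_s: 3.02
eef_pos: [0.5564, -0.1621, 0.2406]
ee_rot: [[0.952, 0.307, -0.001], [0.307, -0.952, -0.001], [-0.001, 0.0, -1.0]]
ft_force: [0.2, -0.7, -0.5]
gripper_width: 0.0923
finger_force: 0.0
dial_centre 0.76 [256.2 174.4] [ 0.5615 -0.1606  0.064 ]
zero_mark 0.55 [268.  135.5] [ 0.6033 -0.1611  0.041 ]
dial_base 0.61 [252.9 164. ] [ 0.5605 -0.1564  0.    ]
```

View pics/c.png

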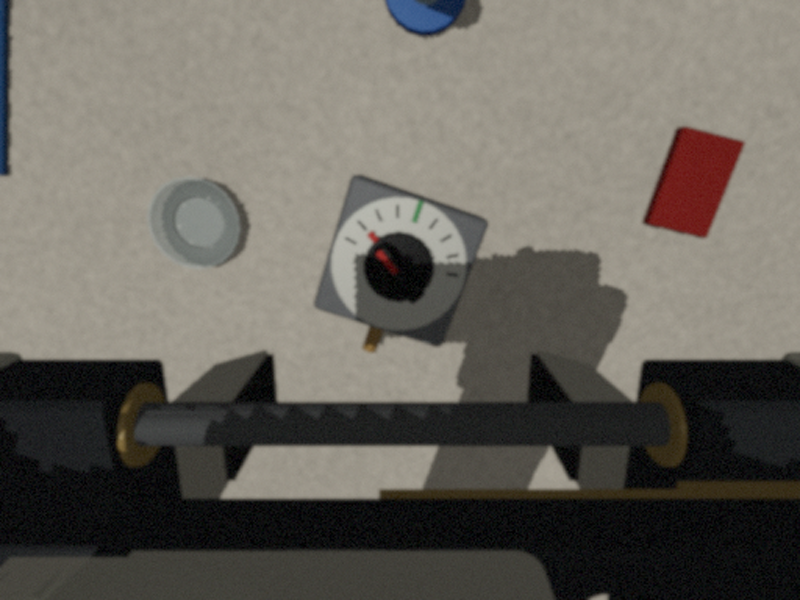

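The wrist view shows the box with the green mark at (268,135) and the red pointer tip at about (237,150). So the pointer stands some 50° anticlockwise of the mark, and nothing is near the dial.

```bash
python3 - <<'E'
from h import *
im=imaging.get_image("wrist").astype(int); KT=cam("wrist")
r,g,b=im[...,0],im[...,1],im[...,2]
win=np.zeros(r.shape,bool); win[110:225,200:315]=1
G=(g>r+25)&(g>b+15)&win; Rd=(r>g+50)&(r>b+50)&win
c=np.array([.5615,-.1606])
for nm,M,z in [("green",G,.041),("red",Rd,.06)]:
    v,u=np.nonzero(M); P=np.array([plane("wrist",p,z,KT)[:2] for p in zip(u,v)]); print(nm,len(u),(u.mean(),v.mean()),P.mean(0).round(4))
    if nm=="red":
        x,y=np.array(P).T; d=P-P.mean(0); w=np.linalg.svd(d)[2][0]; print("red dir deg",np.degrees(np.arctan2(w[1],w[0])),"extent",(d@w).min(),(d@w).max(), "tip@.05", plane("wrist",(u[v.argmin()],v.min()),.05,KT).round(4))
    else: a=P.mean(0)-c; print("ang",np.degrees(np.arctan2(a[1],a[0])),np.linalg.norm(a))
# base box outline: grey top corners
d=finder.trace("wrist","dial_base")
for q in d[:1]:
    m=q["region"].astype(np.uint8); cn=max(cv2.findContours(m,0,2)[0],key=cv2.contourArea); print(q["p"],cv2.minAreaRect(cn))
d=finder.trace("wrist","dial_centre"); print([(q["p"],np.round(q["location"],1),q["region"].sum()) for q in d[:2]])
E
```

```text
green 38 (np.float64(266.3157894736842), np.float64(134.18421052631578)) [ 0.6043 -0.1587]
ang 2.5631802476071064 0.04286125086087754
red 76 (np.float64(242.30263157894737), np.float64(160.03947368421052)) [ 0.5714 -0.1416]
red dir deg -134.90682280580972 extent -0.0140966236271991 0.01642617239541679 tip@.05 [ 0.5808 -0.1321  0.05  ]
0.96 ((251.05020141601562, 174.1327667236328), (91.69999694824219, 106.05652618408203), 19.09349250793457)
[(0.65, array([252.6, 164. ]), np.int64(8121))]
```

```bash
python3 -m jog '[[[0,0,0],[0.19,0,0],0.4],[[0,0,-1],[0,0,0.7],0.4],[[0,0,-1],[0,0,0.7],0.4],[[0,0,-1],[0,0,0.7],0.4],[[0,0,-1],[0,0,0.7],0.4],[[0,0,-1],[0,0,0.7],0.4],[[0,0,-1],[0,0,0.5],0.4],[[0,0,0],[0,0,0],0.4]]' 30; python3 - <<'E'
from h import *
im=imaging.get_image("wrist")
cv2.imwrite("pics/d.png",cv2.resize(im,(800,600),interpolation=cv2.INTER_CUBIC)[:,:,::-1])
KT=cam("wrist"); print([ (round(d["p"],2),plane("wrist",d["location"],.064,KT).round(4)) for d in finder.pinpoint("wrist","dial_centre")])
print([ (round(d["p"],2),plane("wrist",d["location"],.041,KT).round(4)) for d in finder.pinpoint("wrist","zero_mark")])
moveto([.562,-.1606,.066],48)
E
```

```text
time_s: 4.03
eef_pos: [0.5604, -0.1596, 0.1176]
ee_rot: [[0.667, 0.745, -0.005], [0.745, -0.667, 0.001], [-0.002, -0.005, -1.0]]
ft_force: [0.7, -0.0, -0.4]
gripper_width: 0.0645
finger_force: 0.0
[(0.88, array([ 0.5628, -0.1593,  0.064 ]))]
[(0.72, array([ 0.6042, -0.1608,  0.041 ]))]
shift units [-0.04 -0.01  1.85] turn units [ 0.01 -0.01 -0.05] j7 -41.5
```

View pics/d.png

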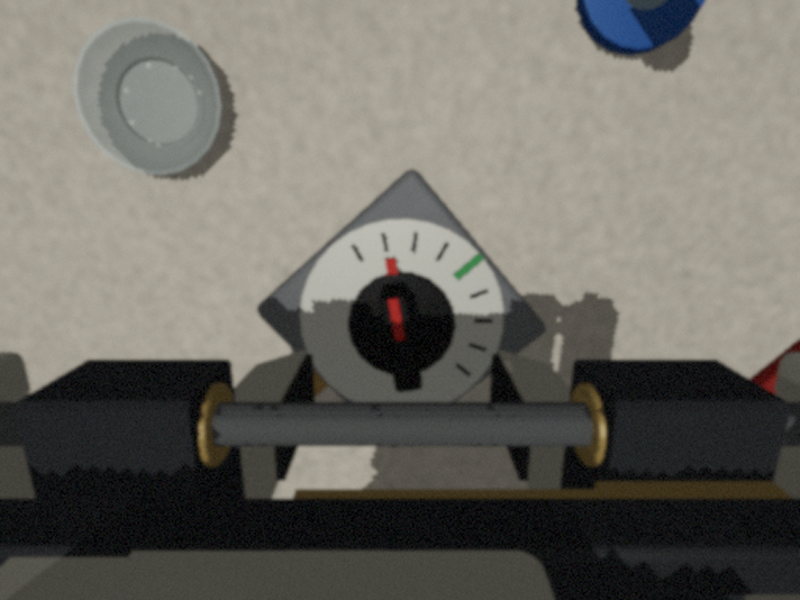

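The wrist view shows the bar between the fingers, some 8° further anticlockwise than the tool x axis. The fingers straddle it.

```bash
python3 -m jog '[[[0,0,-0.8],[0,0,0.6],0.2],[[0,0,-0.8],[0,0,0.6],0.2],[[0,0,0],[0,0,0.5],0.2],[[0,0,0],[0,0,0.1],0.2],[[0,0,0],[0,0,0],0.2]]' 30; python3 -m jog '[[[0,0,0],[0,0,0],-1],[[0,0,0],[0,0,0],-1],[[0,0,0],[0,0,0],-1],[[0,0,0],[0,0,0],-1],[[0,0,0],[0,0,0],-1],[[0,0,0],[0,0,0],-1],[[0,0,0],[0,0,0],-1],[[0,0,0],[0,0,0],-1]]' 30; python3 -c "
from h import *
moveto([.562,-.1606,.066],2.5)"
```

```text
time_s: 4.6
eef_pos: [0.5623, -0.1598, 0.0671]
ee_rot: [[0.562, 0.827, -0.0], [0.827, -0.562, -0.0], [-0.0, 0.0, -1.0]]
ft_force: [0.4, -0.3, 0.8]
gripper_width: 0.055
finger_force: 0.0
time_s: 5.27
eef_pos: [0.5607, -0.1587, 0.0667]
ee_rot: [[0.56, 0.829, -0.003], [0.829, -0.56, 0.001], [-0.001, -0.003, -1.0]]
ft_force: [-5.6, 3.0, 6.8]
gripper_width: 0.0117
finger_force: 30.0
shift units [-0.03  0.07  0.02] turn units [-0.03  0.02 10.69] j7 -36.3
```

```bash
python3 -m jog '[[[0,0,0],[0,-0.06,0],-1],[[0,0,1],[0,0,0],-1],[[0,0,1],[0,0,0],-1],[[0,0,1],[0,0,0],-1],[[0,0,1],[0,0,0],-1],[[0,0,1],[0,0,0],-1],[[0,0,1],[0,0,0],-1],[[0,0,1],[0,0,0],-1]]' 30; python3 -m jog '[[[0,0,1],[0,0,0],-1],[[0,0,1],[0,0,0],-1],[[0,0,1],[0,0,0],-1],[[0,0,0.7],[0,0,0],-1],[[0,0,0],[0,0,0],-1],[[0,0,0],[0,0,0],-1],[[0,0,0],[0,0,0],-1]]' 30
python3 - <<'E'
from h import *
im=imaging.get_image("wrist")
cv2.imwrite("pics/e.png",cv2.resize(im[100:300,150:370],(660,600),interpolation=cv2.INTER_CUBIC)[:,:,::-1])
E
```

```text
time_s: 5.93
eef_pos: [0.5604, -0.1584, 0.0667]
ee_rot: [[0.936, 0.353, -0.0], [0.353, -0.936, 0.0], [-0.0, -0.0, -1.0]]
ft_force: [-1.1, 2.0, 0.9]
gripper_width: 0.0119
finger_force: 30.0
time_s: 6.52
eef_pos: [0.5604, -0.1582, 0.0667]
ee_rot: [[0.999, 0.045, -0.001], [0.045, -0.999, 0.001], [-0.001, -0.001, -1.0]]
ft_force: [-2.7, 3.5, 4.1]
gripper_width: 0.0116
finger_force: 30.0
```

View pics/e.png

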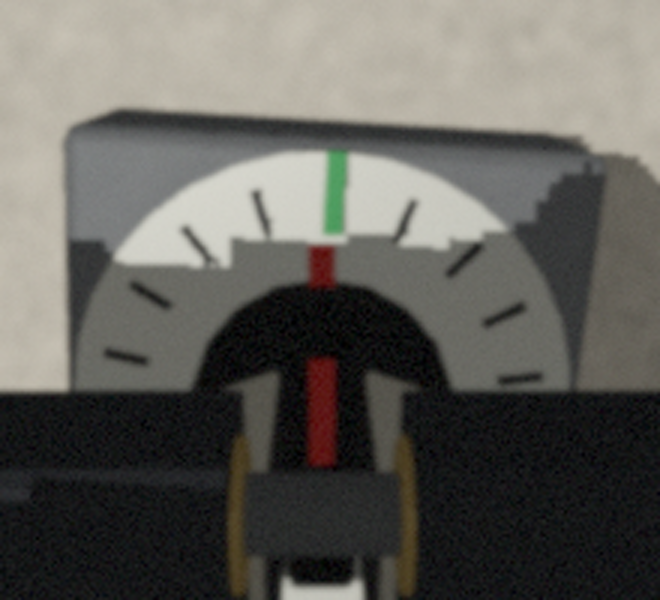

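The crop shows the pointer (x=321) about 14 px left of the green mark (x=335), so the dial is still about 3° anticlockwise of zero. I'll turn it a little further.

```bash
python3 -m jog '[[[0,0,0.65],[0,0,0],-1],[[0,0,0],[0,0,0],-1],[[0,0,0],[0,0,0],-1],[[0,0,0],[0,0,0],-1]]' 30
python3 - <<'E'
from h import *
im=imaging.get_image("wrist").astype(int); KT=cam("wrist")
r,g,b=im[...,0],im[...,1],im[...,2]
win=np.zeros(r.shape,bool); win[140:200,210:300]=1
for nm,M,z in [("green",(g>r+20)&(g>b+10)&win,.041),("red",(r>g+40)&(r>b+40)&win,.045)]:
    v,u=np.nonzero(M); print(nm,len(u),u.mean(),v.mean(),plane("wrist",(u.mean(),v.mean()),z,KT).round(4))
E
```

```text
time_s: 6.9
eef_pos: [0.5604, -0.1582, 0.0667]
ee_rot: [[1.0, -0.012, -0.001], [-0.012, -1.0, 0.001], [-0.001, -0.001, -1.0]]
ft_force: [-2.6, 4.6, 4.3]
gripper_width: 0.0116
finger_force: 30.0
green 201 257.0 163.86069651741295 [ 0.6038 -0.1589  0.041 ]
red 103 256.70873786407765 188.45631067961165 [ 0.5905 -0.1586  0.045 ]
```

```bash
python3 -m jog '[[[0,0,0],[0,0,0],0],[[0,0,0],[0,0,0],0.2],[[0,0,0],[0,0,0],0.2],[[0,0,0],[0,0,0],0.2],[[0,0,0],[0,0,0],0.2],[[0,0,0],[0,0,-0.5],0.2],[[0,0,0],[0,0,-1],0.4],[[0,0,0],[0,0,-1],0.4]]' 30;  python3 -m jog '[[[0,0,0],[0,0,-1],0.4],[[0,0,0],[0,0,-1],0.4],[[0,0,0],[0,0,-1],0.4],[[0,0,0],[0,0,-1],0.4],[[0,0,0],[0,0,0],0.4],[[0,0,0],[0,0,0],0.4],[[0,0,0],[0,0,0],0.4]]'
python3 - <<'E'
from h import *
im=imaging.get_image("wrist"); KT=cam("wrist"); print(status.sense()["gripper_width"],KT[1][:3,3].round(3))
for n,z in [("dial_centre",.064),("zero_mark",.041)]:
    for d in finder.pinpoint("wrist",n)[:2]: print(n,round(d["p"],2),np.round(d["location"],1),plane("wrist",d["location"],z,KT).round(4))
cv2.imwrite("pics/f.png",cv2.resize(im[90:270,140:380],(800,600),interpolation=cv2.INTER_CUBIC)[:,:,::-1])
E
```

```text
time_s: 7.62
eef_pos: [0.5597, -0.1588, 0.1416]
ee_rot: [[1.0, -0.014, -0.003], [-0.014, -1.0, 0.0], [-0.003, -0.0, -1.0]]
ft_force: [0.4, 0.1, 0.6]
gripper_width: 0.06
finger_force: 0.0
time_s: 8.2
eef_pos: [0.5603, -0.1589, 0.2612]
ee_rot: [[1.0, -0.014, -0.0], [-0.014, -1.0, -0.0], [-0.0, 0.0, -1.0]]
ft_force: [-0.4, -0.5, -0.2]
gripper_width: 0.0641
finger_force: 0.0
0.06424801139123691 [ 0.633 -0.16   0.404]
dial_centre 0.75 [255.9 175.6] [ 0.5602 -0.1577  0.064 ]
zero_mark 0.86 [257.2 135.6] [ 0.6037 -0.1599  0.041 ]
```

View pics/f.png

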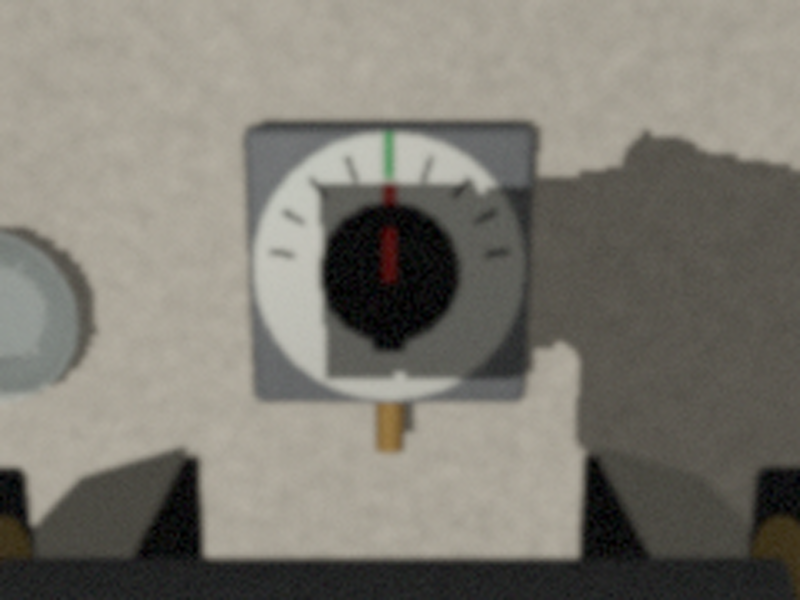

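The pointer stands on the green mark: both lie at crop x≈389 and are vertical. Now to the jar.

```bash
python3 -m jog '[[[0,0,0],[0.1,-0.9,0],0.4],[[0,0,0],[0,-0.9,0],0.4],[[0,0,0],[0,-0.9,0],0.4],[[0,0,0],[0.1,-0.9,0],0.4],[[0,0,0],[0.1,-0.9,0],0.4],[[0,0,0],[0.1,-0.9,0],0.4],[[0,0,0],[0.1,-0.9,0],0.4]]'; python3 -m jog '[[[0,0,0],[0,-0.9,0],0.4],[[0,0,0],[0,-0.9,0],0.4],[[0,0,0],[0,-0.9,0],0.4],[[0,0,0],[0,-0.9,0],0.4],[[0,0,0],[0,-0.9,0],0.4],[[0,0,0],[0,-0.9,0],0.4],[[0,0,0],[0,-0.9,0],0.4],[[0,0,0],[0,-0.2,0],0.4]]';python3 -m jog '[[[0,0,0],[0,0,0],0.4],[[0,0,0],[0,0,0],0.4],[[0,0,0],[0,0,0],0.4]]'
python3 - <<'E'
from h import *
im=imaging.get_image("wrist"); KT=cam("wrist")
for n,z in [("stopper_tab",.124),("stopper",.094),("jar_mouth",.094),("board",0)]:
    for d in finder.pinpoint("wrist",n)[:3]: print(n,round(d["p"],2),np.round(d["location"],1),plane("wrist",d["location"],z,KT).round(4))
for d in finder.trace("wrist","board")[:1]:
    cn=max(cv2.findContours(d["region"].astype(np.uint8),0,2)[0],key=cv2.contourArea); print(d["p"],cv2.minAreaRect(cn))
cv2.imwrite("pics/g.png",cv2.resize(im,(800,600),interpolation=cv2.INTER_CUBIC)[:,:,::-1]); cv2.imwrite("pics/g_raw.png",im[:,:,::-1])
E
```

```text
time_s: 8.93
eef_pos: [0.578, 0.0312, 0.2606]
ee_rot: [[1.0, -0.015, -0.002], [-0.015, -1.0, -0.0], [-0.002, 0.0, -1.0]]
ft_force: [-0.4, -0.6, 0.6]
gripper_width: 0.0641
finger_force: 0.0
time_s: 9.6
eef_pos: [0.5796, 0.2307, 0.2604]
ee_rot: [[1.0, -0.009, -0.002], [-0.009, -1.0, 0.002], [-0.003, -0.002, -1.0]]
ft_force: [-1.3, 0.8, -0.5]
gripper_width: 0.0641
finger_force: 0.0
time_s: 9.85
eef_pos: [0.5815, 0.2229, 0.2612]
ee_rot: [[1.0, -0.017, -0.001], [-0.017, -1.0, -0.002], [-0.001, 0.002, -1.0]]
ft_force: [-0.0, -0.5, 0.7]
gripper_width: 0.0641
finger_force: 0.0
stopper_tab 0.87 [233.1  50.7] [0.7037 0.2407 0.124 ]
stopper_tab 0.82 [254.6 180.8] [0.5896 0.2246 0.124 ]
stopper_tab 0.7 [145.7  21. ] [0.7276 0.3126 0.124 ]
stopper 0.72 [234.3  54.8] [0.7054 0.2417 0.094 ]
stopper 0.71 [155.9  27. ] [0.7304 0.3135 0.094 ]
board 0.93 [254.1 165.1] [0.5829 0.2261 0.    ]
0.72 ((255.16119384765625, 159.5406494140625), (97.69322204589844, 100.05349731445312), 84.70991516113281)
```

View pics/g.png

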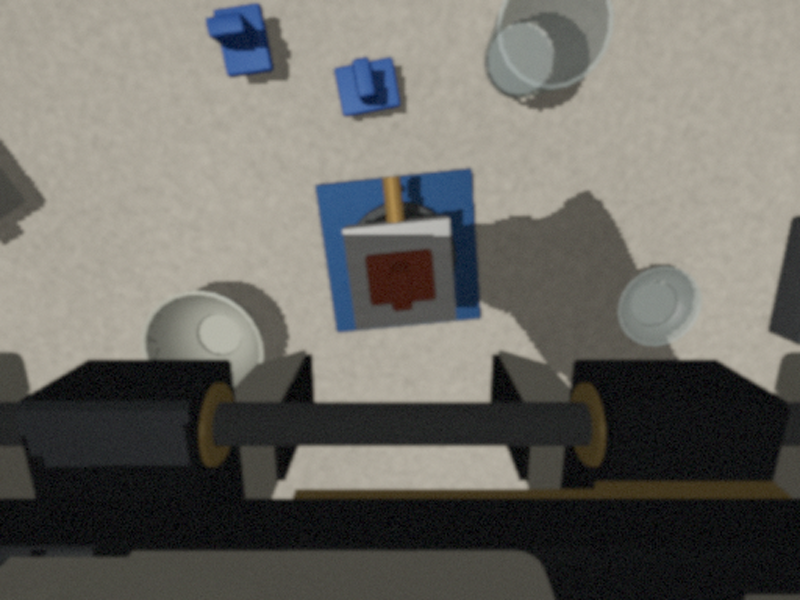

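The wrist view shows the blue board turned about 5° anticlockwise in the image. The red stopper flange is centred near (257,178) px and the spout points up. Both blue fakes and the beaker stand further out.

```bash
python3 - <<'E'
from h import *
im=cv2.imread("pics/g_raw.png")[:,:,::-1].astype(int); KT=cam("wrist")
r,g,b=im[...,0],im[...,1],im[...,2]
M=((b>r+40)&(b>g+15)).astype(np.uint8); M[:100]=0; M[:,:190]=0;M[:,320:]=0
pts=np.argwhere(M)[:,::-1].astype(np.float32)
W=np.array([plane("wrist",p,.006,KT)[:2] for p in pts])*1000
rc=cv2.minAreaRect(W.astype(np.float32)); print("board",rc)
M=((r>g+35)&(r>b+35)).astype(np.uint8); M[:140]=0;M[220:]=0;M[:,:220]=0;M[:,300:]=0
v,u=np.nonzero(M); up=v<v.min()+24
print("red",u.min(),u.max(),v.min(),v.max())
for px in [(257,178.4)]: print("flange c",plane("wrist",px,.102,KT).round(4))
W=np.array([plane("wrist",p,.102,KT)[:2] for p in np.c_[u,v]])*1000
print("flange+tab rect",cv2.minAreaRect(W.astype(np.float32)))
moveto([.587,.225,.16],4.4)
E
```

```text
board ((587.8238525390625, 224.8084259033203), (126.9564437866211, 127.15813446044922), 4.921561241149902)
red 236 276 161 196
flange c [0.5868 0.2238 0.102 ]
flange+tab rect ((585.6279296875, 224.5010223388672), (35.389827728271484, 39.854984283447266), 4.308194637298584)
shift units [ 0.18 -0.03  3.39] turn units [ 0.   -0.   -1.06] j7 -120.5
```

```bash
python3 -m jog '[[[0,0,-1],[0.19,-0.04,0.4],0.4],[[0,0,-0.1],[0,0,0.8],0.4],[[0,0,0],[0,0,0.8],0.4],[[0,0,0],[0,0,0.8],0.4],[[0,0,0],[0,0,0.8],0.4],[[0,0,0],[0,0,0.4],0.4],[[0,0,0],[0,0,0],0.4],[[0,0,0],[0,0,0],0.4]]'
python3 - <<'E'
from h import *
im=imaging.get_image("wrist"); KT=cam("wrist")
for d in finder.pinpoint("wrist","stopper_tab")[:3]: print(round(d["p"],2),np.round(d["location"],1),plane("wrist",d["location"],.124,KT).round(4))
moveto([.5873,.2245,.121],4.6)
cv2.imwrite("pics/i.png",cv2.resize(im,(800,600),interpolation=cv2.INTER_CUBIC)[:,:,::-1])
E
```

```text
time_s: 10.82
eef_pos: [0.587, 0.2259, 0.1419]
ee_rot: [[0.997, 0.081, -0.0], [0.081, -0.997, -0.0], [-0.0, 0.0, -1.0]]
ft_force: [0.3, 0.3, 0.0]
gripper_width: 0.0645
finger_force: 0.0
0.66 [242.7  25.7] [0.699  0.2421 0.124 ]
0.57 [258.3 239.1] [0.5881 0.2253 0.124 ]
shift units [-0.03  0.06  0.75] turn units [-0.01 -0.03  0.01] j7 -116.8
```

View pics/i.png

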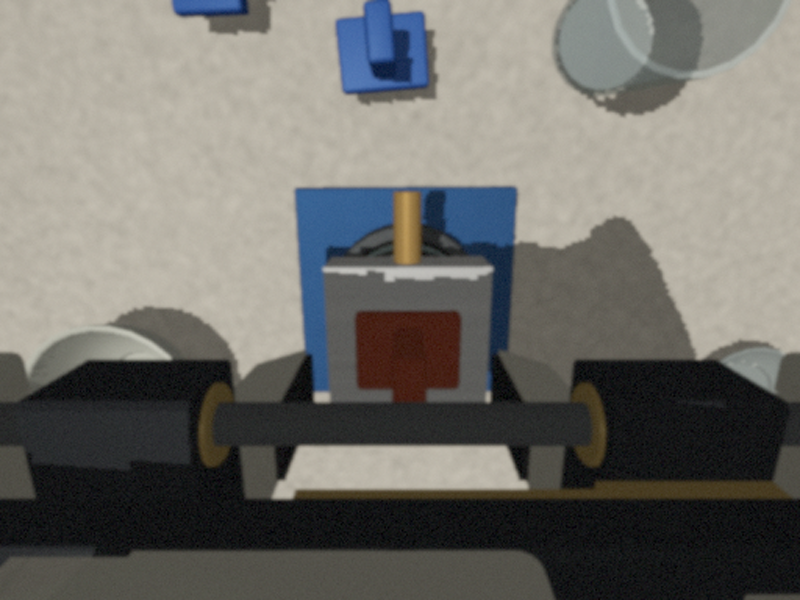

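The tool is square to the board. The stopper sits about 2.5 mm to the right (flange centre x=408 against jaw centre 402), so I'll shift +0.08 along y and go down.

```bash
python3 -m jog '[[[0,0,0],[0.02,0.08,0.35],0.2],[[0,0,0],[0,0,0.35],0],[[0,0,0],[0,0,0.05],-0.2],[[0,0,0],[0,0,0],-0.4],[[0,0,0],[0,0,0],-0.6],[[0,0,0],[0,0,0],-0.7],[[0,0,0],[0,0,0],-1],[[0,0,0],[0,0,0],-1]]' 45; python3 -m jog '[[[0,0,0],[0,0,0],-1],[[0,0,0],[0,0,0],-1],[[0,0,0],[0,0,0],-1],[[0,0,0],[0,0,0],-1]]' 45
```

```text
time_s: 11.58
eef_pos: [0.5879, 0.2239, 0.1195]
ee_rot: [[0.997, 0.081, 0.001], [0.081, -0.997, 0.0], [0.001, -0.0, -1.0]]
ft_force: [0.1, -0.1, -0.5]
gripper_width: 0.0154
finger_force: 0.0
time_s: 11.92
eef_pos: [0.5879, 0.2237, 0.1195]
ee_rot: [[0.997, 0.081, 0.0], [0.081, -0.997, 0.0], [0.0, -0.0, -1.0]]
ft_force: [-0.5, -0.4, 2.8]
gripper_width: 0.0115
finger_force: 45.0
```

```bash
python3 -m jog '[[[0.7,0,0],[0,0.07,-0.04],-1],[[0.7,0,0],[0,0.07,-0.04],-1],[[0,0,0],[0,0,0],-1],[[0,0,0],[0,0,0],-1]]' 45
```

```text
time_s: 12.25
eef_pos: [0.5885, 0.2186, 0.1218]
ee_rot: [[0.997, 0.079, -0.009], [0.079, -0.989, 0.122], [0.0, -0.122, -0.992]]
ft_force: [0.5, -1.6, 2.6]
gripper_width: 0.0119
finger_force: 45.0
```

```bash
python3 -m jog '[[[-0.7,0,0],[0,-0.075,-0.02],-1],[[-0.7,0,0],[0,-0.075,-0.02],-1],[[-0.7,0,0],[0,-0.075,-0.02],-1],[[-0.7,0,0],[0,-0.075,-0.02],-1],[[0,0,0],[0,0,0],-1]]' 45;  python3 -m jog '[[[0.7,0,0],[0,0.08,-0.02],-1],[[0.7,0,0],[0,0.08,-0.02],-1],[[0.7,0,0],[0,0.08,-0.02],-1],[[0.7,0,0],[0,0.08,-0.02],-1],[[0,0,0],[0,0,0],-1]]' 45
```

```text
time_s: 12.67
eef_pos: [0.5875, 0.2297, 0.1242]
ee_rot: [[0.996, 0.085, 0.012], [0.086, -0.988, -0.127], [0.001, 0.128, -0.992]]
ft_force: [-0.2, -4.1, 5.8]
gripper_width: 0.012
finger_force: 45.0
time_s: 13.08
eef_pos: [0.5884, 0.2175, 0.1269]
ee_rot: [[0.997, 0.077, -0.01], [0.078, -0.989, 0.125], [-0.0, -0.126, -0.992]]
ft_force: [1.3, 3.7, -2.4]
gripper_width: 0.012
finger_force: 45.0
```

```bash
python3 -m jog '[[[-0.7,0,0],[0,-0.085,-0.022],-1],[[-0.7,0,0],[0,-0.085,-0.022],-1],[[-0.7,0,0],[0,-0.085,-0.022],-1],[[-0.7,0,0],[0,-0.085,-0.022],-1],[[0,0,0],[0,0,0],-1]]' 45;  python3 -m jog '[[[0.7,0,0],[0,0.09,-0.022],-1],[[0.7,0,0],[0,0.09,-0.022],-1],[[0.7,0,0],[0,0.09,-0.022],-1],[[0.7,0,0],[0,0.09,-0.022],-1],[[0,0,0],[0,0,0],-1]]' 45
```

```text
time_s: 13.5
eef_pos: [0.5875, 0.2303, 0.13]
ee_rot: [[0.996, 0.085, 0.012], [0.086, -0.988, -0.128], [0.001, 0.128, -0.992]]
ft_force: [0.1, -5.5, 6.7]
gripper_width: 0.0116
finger_force: 45.0
time_s: 13.92
eef_pos: [0.5886, 0.2168, 0.1329]
ee_rot: [[0.997, 0.077, -0.01], [0.077, -0.989, 0.125], [-0.0, -0.126, -0.992]]
ft_force: [0.8, 5.3, -2.6]
gripper_width: 0.0119
finger_force: 45.0
```

```bash
python3 -m jog '[[[-0.7,0,0],[0,-0.09,-0.025],-1],[[-0.7,0,0],[0,-0.09,-0.025],-1],[[-0.7,0,0],[0,-0.09,-0.025],-1],[[-0.7,0,0],[0,-0.09,-0.025],-1],[[0,0,0],[0,0,0],-1]]' 45;  python3 -m jog '[[[0.7,0,0],[0,0.09,-0.025],-1],[[0.7,0,0],[0,0.09,-0.025],-1],[[0.7,0,0],[0,0.09,-0.025],-1],[[0.7,0,0],[0,0.09,-0.025],-1],[[0,0,0],[0,0,0],-1]]' 45; python3 -m jog '[[[-0.7,0,0],[0,-0.1,-0.025],-1],[[-0.7,0,0],[0,-0.1,-0.025],-1],[[0,0,0],[0,0,0],-1],[[0,0,0],[0,0,0],-1]]' 45
```

```text
time_s: 14.33
eef_pos: [0.5875, 0.2281, 0.1359]
ee_rot: [[0.996, 0.084, 0.012], [0.085, -0.988, -0.132], [0.0, 0.132, -0.991]]
ft_force: [4.7, -17.1, 3.6]
gripper_width: 0.0119
finger_force: 44.9
time_s: 14.75
eef_pos: [0.5889, 0.2157, 0.1393]
ee_rot: [[0.997, 0.076, -0.009], [0.077, -0.989, 0.123], [-0.0, -0.123, -0.992]]
ft_force: [-0.5, 1.0, -0.7]
gripper_width: 0.0117
finger_force: 45.0
time_s: 15.08
eef_pos: [0.5869, 0.227, 0.1414]
ee_rot: [[0.996, 0.086, 0.0], [0.086, -0.996, 0.0], [0.0, -0.0, -1.0]]
ft_force: [-0.0, 1.4, 1.7]
gripper_width: 0.0115
finger_force: 45.0
```

```bash
python3 -m jog '[[[0,0,0],[0,0.1,-0.1],-1],[[0,0,0],[0,0,-0.15],-1],[[0,0,0],[0,0,-0.15],-1],[[0,0,0],[0,0,-0.15],-1],[[0,0,0],[0,0,-0.1],-1],[[0,0,0],[0,0,0],-1],[[0,0,0],[0,0,0],-1],[[0,0,0],[0,0,0],-1]]' 45
python3 - <<'E'
from h import *
a=imaging.get_image("scene"); b=imaging.get_image("side")
P={c:{n:[d for d in finder.pinpoint(c,n)] for n in ["stopper_foot","jar_mouth"]} for c in ["scene","side"]}
print({c:{n:[(round(d["p"],2),np.round(d["location"],1).tolist()) for d in v][:3] for n,v in q.items()} for c,q in P.items()})
for p in [(.5882,.2237,.094),(.5882,.2237,.112)]: print(proj("scene",p).round(1),proj("side",p).round(1))
A=cv2.resize(a[110:230,220:380],(800,600),interpolation=cv2.INTER_CUBIC)[:,:400+200]
B=cv2.resize(b[190:310,130:290],(800,600),interpolation=cv2.INTER_CUBIC)
cv2.imwrite("pics/j.png",cv2.resize(np.hstack([cv2.resize(a[110:230,220:380],(800,600)),B]),(800,300))[:,:,::-1])
E
```

```text
time_s: 15.75
eef_pos: [0.5879, 0.2209, 0.1608]
ee_rot: [[0.997, 0.081, -0.0], [0.081, -0.997, -0.0], [-0.0, 0.0, -1.0]]
ft_force: [0.2, -0.6, -0.4]
gripper_width: 0.0118
finger_force: 45.0
{'scene': {'stopper_foot': [(0.68, [296.0, 166.5]), (0.62, [348.1, 195.6]), (0.46, [327.6, 202.4])], 'jar_mouth': [(0.63, [299.3, 170.8])]}, 'side': {'stopper_foot': [(0.87, [134.3, 292.7]), (0.54, [163.7, 263.1]), (0.44, [313.0, 243.4])], 'jar_mouth': [(0.79, [211.7, 253.8])]}}
[298.3 171.7] [211.5 255.3]
[298.5 167.5] [211.  251.2]
```

View pics/j.png

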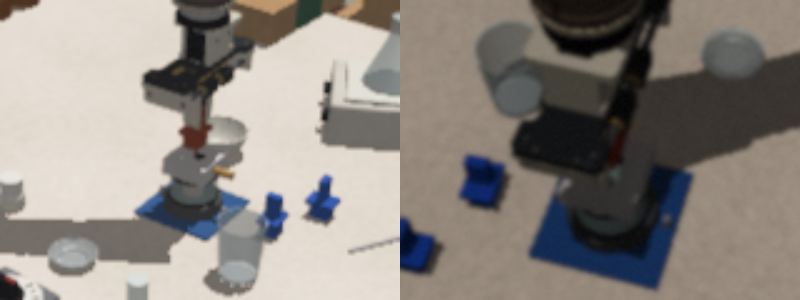

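The left crop shows the red stopper in the jaws, clear above the neck. The jar stands on its board and the bystanders are in place. Handing in.

```bash
python3 -c "
from rig import workorder,status
print(status.sense()['dq']); print(workorder.job_done())"
```

```text
[-0.06826468 -0.08196145  0.06999089 -0.11435892  0.12973609  0.08067091
 -0.05228875]
the job is handed in; nothing more can be done
None
```

The job is handed in; no verdict came back. The dial pointer stands on the green zero mark, and the stopper was rocked free without any sign of the jar lifting. It is held still and upright about 19 mm above the mouth, by my estimate.

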